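Wedge back the catch and switch on the vacuum isolator

ROBOT

A 6-joint arm with a two-finger parallel gripper is mounted at the origin on the work surface. World frame = base frame: x ahead of the robot, y to its left, z up, the work surface at z = 0. Lengths are in m, angles in degrees, forces in N, time in s.
With the tool pointing down it reaches from about 0.2 to 0.875 m from the base axis. Payload 3.4 kg.
Tool frame: the origin (TCP) lies at the very end of the fingers, on their centre line; the grasp point (between the pads) lies 19 mm behind it (ctrl.grip_depth is the distance from the TCP to the grasp point, in m); z points along the fingers, y is the line along which they close (so a half turn about z gives the same grasp; the last joint's range is limited). The gripper opens to 94 mm and grips with 3 to 60 N. Pads are 16 mm wide; open, the fingers measure 119 mm over their backs; the gripper's body (75 mm by 177 mm) begins 78 mm behind the grasp point.
Start: joints at [58.843, 15.808, 86.224, -0, 77.962, -6.933], TCP at [0.236, 0.524, 0.205] pointing down, gripper open.
Joint ranges: [-165.64, 165.64], [-43.16, 119.46], [12.63, 154.43], [-67.54, 247.53], [6.08, 155.33], [-154.97, 154.97]. Speed limits (degrees/s): [147.25, 147.25, 180, 180, 180, 180].

INTERFACE

Orientations are given as a 3x3 rotation matrix whose columns are the frame's x, y, z axes.
In Python, from bench import ctrl gives the robot as it stands.
- The arm moves only by the tool send_rows, never from a script. Its argument "increments" is a list of rows, each an object of numbers: "fingers": the closure in counts, from 0 (fully open) to 255 (shut); "x", "y", "z": the shift along the tool's x, y, z in m; "ax", "ay", "az": the turn, a rotation vector about the tool's x, y, z in degrees. In form: [{"fingers": .., "x": .., "y": .., "z": .., "ax": .., "ay": .., "az": ..}, ...]. A call has 1 to 5 rows; each row is the pose to reach, as a shift and turn from the pose commanded when the call began, along the tool's axes at that moment; what a row does not reach only later rows make up. A row lasts 1/8 s, in which the tool goes at most 62.5 mm and 10.7 degrees, less where a joint would pass 70% of its speed; a pose out of reach is approached as far as the arm can. A call with a gripper value outside its range is refused whole. The fingers move at their own pace and stop on an object; "squeeze" is the grip in N (left out, the last holds). Time passes only in rows, so rows that repeat a pose let the fingers close. It gives the time, the measured TCP pose, the force, the opening and the grip force at its end, in the units of the state.
- ctrl.observe(): the state, without advancing time (a new reading comes with each control period).
- ctrl.camera(name): name is "side" or "top" or "wrist"; returns a dict with "frame" (400x640x3 uint8, red, green, blue), "depth" (400x640 float32, m along the optical axis (not along the pixel's ray), 0 where there is no reading), "fx", "fy", "cx", "cy" (pixels), "origin" and "rotation" of the camera in the world. Camera axes: x right, y down, z forward; pixel columns grow to the right and rows downward; lengths in m; the calibration is good to about 2 mm. A picture is of the moment at which its call begins.
- ctrl.close_job(): hands the job in; it is judged then, once.
Trained networks look in a picture, given as the dict that the camera call returned (one of the last four; its "shot" number tells which), for a name from the list of things; names that differ only in an ending like _2 or _b are one class to them, and where a whole thing is asked for, a point or a joint stands for the part that bears it (a point fixed in the world has none). Each returns a list of dicts, best first, with "score" (0 to 1); they miss things now and then, are a little off and sometimes report something else, mostly with a low value. They report only what shows in the picture. A call takes as long as a camera call. They do not tell look-alikes from the thing itself.
- ctrl.search_frame(picture, label): "xyz" ([x, y, z] in m, in the coordinates of the camera as it stood for that picture, good to about 4 mm: the middle of the surface that is visible of it).
- ctrl.spot_point(picture, label): "xyz" ([x, y, z] in m, in the coordinates of the camera as it stood for that picture, good to about 4 mm: a listed point, or the origin of a listed thing).
The state is a dict: "time": time; "qpos": joint angles; "joint_velocities": joint speeds; "effort": joint torques, N m; "tcp_pos": TCP position; "ee_rot": TCP orientation; "ft_force": force on the tool from outside, world axes, zero at the start; "torque": the same for the moment, N m; "opening": finger opening in m; "finger_force": force on a finger pad.
Only numpy, scipy, OpenCV 4.12 (cv2) and the standard library are available. Lean on these libraries where they do the work, as an engineer would, in place of code of your own. Each camera call takes 0.05 s, during which the arm holds its last target. There are 200 camera calls.

TASK

The isolator on the sloping switch box is held off by a sprung catch, and you have only one hand. Push the tapered wooden wedge, thin end first and lying flat on the panel, up the slope into the gap between the fixed block and the catch's round post until the catch is held right back, and let go of it. Then turn the isolator handle a quarter turn clockwise from off to on until it rests in its on position, leave the wedge holding the catch, and do not disturb the other things on the bench.

Things in the scene. Friction and masses are not known exactly. Their poses are not given: they have to be found in the camera images.
- console: Grey switch box fixed to the bench, 172 mm deep (x), 224 mm wide (y). Its aluminium panel slopes at 25 degrees: 70 mm high at the front edge (-x, robot side), 150 mm at the back; 190 mm long up the slope. Origin: centre of its underside, z up, x to the back; the panel's centre is 110 mm above it.
- hub (a point): Where the isolator handle's turning axis meets the panel's surface, 52 mm right (-y) of the panel's centre. Fixed panel axes: x up the slope, y left along the panel, z square out of the panel (25 degrees from vertical, leaning to the robot). The black round hub here has 28 mm radius, 12 mm height and a small lug at its rim (out to 34 mm from the axis).
- handle_bar (a point): On the handle's axis, 36 mm above the panel, in the upper half of its straight black grip bar (turns with it): 76 mm long, 16 mm wide, from 12 to 50 mm above the panel, centred on the axis. The bar lies along the panel's y when off, along its x (up the slope) when on; a white stripe marks the end that points left when off, up the slope when on.
- handle (a joint): Angle of the isolator handle, rad: 0 off, 1.571 on, growing clockwise as seen looking down on the panel. Stops at both. A sprung snap-over drives it from half way (0.785) towards the nearer end; 0.2 N m to get over. A steel bolt against the hub's lug blocks it at about 0.05 unless the catch is at least 8 mm open.
- gap (a point): On the panel's surface, on the left (+y) face of the fixed block, level with the catch post; axes as hub, 75 mm to its left. The block: dark steel, 34 mm high, 19 mm thick, reaching from 8 mm down the slope of this point to 58 mm up it, its lower left corner bevelled 10 x 5 mm. The gap between it and the post is 12 mm wide when closed, open above and at both ends; clear panel below it, 95 mm down to the front edge.
- catch_post (a point): Foot of the catch's round steel post, on its axis at the panel's surface; 12 mm diameter, 36 mm high; axes as hub. Its axis is 18 mm left of gap when closed. It slides left in a slot; a bolt that locks the handle moves with it.
- catch (a joint): How far the catch post has slid left, away from the fixed block, m: 0 closed, 0.012 fully back at its stop. A spring closes it: 2 N when closed, 3.5 N when fully back.
- wedge: Loose pale wooden wedge, 60 g, 120 mm long (x to the thin end), 32 mm high as it lies and is used. Origin: underside, middle of the straight part (x -25 to 25, y -12 to 12 mm). From x 25 to 95 it tapers to a 7 mm tip: face y = -12 stays straight (goes against the fixed block), +y face runs in to y = -5. When home its origin is 12 mm left and 20 to 30 mm downslope of gap.
- packer: Bystander: plain straight wooden block of the same wood, 120 x 24 x 32 mm, no taper. Origin: centre of its underside.
- tape_roll: Bystander: cardboard roll core, 90 mm diameter, 45 mm high. Origin: centre of its underside.
- foot_a: Bystander: white plaster foot cast 200 mm long with an upright steel pipe, 190 mm high in all. Origin: underside, below the middle of the foot.
- foot_b: Bystander: another plaster foot cast with a pipe, 170 mm high. Origin: underside, below the middle of the foot.
- bowl: Bystander: black rubber mixing bowl, 120 mm diameter, 60 mm high. Origin: centre of its underside.
- mallet: Bystander: hammer lying on the bench. Origin: underside, near the middle.
- spatula: Bystander: spatula lying on the bench. Origin: underside, near the middle.
Things that resemble listed ones, but are neither listed nor needed, are in the scene too. What is shaped like the wedge but pink is not meant.

How it is judged (in metres and radians):
On the way, in this order (a step that is already met when the one before it is completed fails the run):
1. the wedge, let go, holds the catch at least 8 mm open while the handle is still off (value of joint catch above 0.008 m and x of wedge in the frame of gap between -0.065 and -0.01 m and y of wedge in the frame of gap between 0 and 0.028 m and z of wedge in the frame of gap below 0.012 m and value of joint handle below 0.3 rad and contact force between the fingers and wedge below 0.2 N), for 0.2 s.
2. the handle is turned to its on position (value of joint handle above 1.4 rad), for 0.2 s.
At the end, for the whole second after the job is handed in: The handle rests in its on position (at least 1.42 rad of 1.571); the wedge lies at rest and flat on the panel (within 0.25 rad, less than 12 mm off it) in the gap, its origin 10 to 65 mm down the slope of gap and 0 to 28 mm to the left of it, and holds the catch at least 8 mm open (value of joint catch above 0.008 m and x of wedge in the frame of gap between -0.065 and -0.01 m and y of wedge in the frame of gap between 0 and 0.028 m and z of wedge in the frame of gap below 0.012 m and value of joint handle above 1.42 rad and velocity of joint handle below 0.1 rad/s and linear speed of wedge below 0.02 m/s and angle between the z axis of wedge and the z axis of gap, either way round below 0.25 rad); the robot touches nothing.
It fails at once if a bystander is pushed more than 40 mm (distance of any of packer, tape_roll, foot_a, foot_b, bowl, mallet, spatula from where it was at the start of the episode above 0.04 m).
It fails at once if a bystander is tipped over (angle between any of packer, tape_roll, foot_a, foot_b, bowl, mallet, spatula's own z axis and vertical above 0.5 rad).
It also fails if it takes over 67 s, if anything falls off the work surface, if the arm or the gripper's body presses on something with over 40 N, if the wrist force passes 120 N, or if a joint passes its speed limit or range.

## Working session

There is one attempt and no reset: what is moved stays moved. The work goes in short steps, Python scripts to look and compute and a tool call to move; the robot and the scene stay as the last step left them, time stands still between calls to the robot, and variables do not carry over. Pictures are saved under pics/ and viewed, at most 10 in all, crops included, and the job is handed in when it is done.

Besides the shell and the picture viewer there is one more tool, called by a JSON object that holds its "op" and its "data", one argument or row to a line. send_rows: Moves the arm, as the interface text tells. Its arguments: {"type":"object","properties":{"increments":{"type":"array","items":{"type":"object","properties":{"fingers":{"type":"number"},"x":{"type":"number"},"y":{"type":"number"},"z":{"type":"number"},"ax":{"type":"number"},"ay":{"type":"number"},"az":{"type":"number"}}}},"squeeze":{"type":"number"}},"required":["increments"]}

```bash
mkdir -p pics
cat > h.py <<'E'
import numpy as np, cv2
from bench import ctrl
def save(p,name): cv2.imwrite('pics/'+name,p['frame'][:,:,::-1])
def w(p,xyz): return np.array(p['origin'])+np.array(p['rotation'])@np.array(xyz)
def px(p,P):
    c=np.array(p['rotation']).T@(np.array(P)-np.array(p['origin'])); return (round(float(p['fx']*c[0]/c[2]+p['cx'])),round(float(p['fy']*c[1]/c[2]+p['cy'])))
def pt(p,u,v):
    d=p['depth'][v,u]; return w(p,[(u-p['cx'])/p['fx']*d,(v-p['cy'])/p['fy']*d,d])
def spot(p,l,f=None):
    for r in (f or ctrl.spot_point)(p,l)[:4]:
        W=w(p,r['xyz']); print(l,round(r['score'],2),W.round(4),px(p,W))
E
python3 - <<'E'
from h import *
a=ctrl.camera('top');b=ctrl.camera('side')
save(a,'top.png');save(b,'side.png')
cv2.imwrite('pics/both.png',np.vstack([a['frame'],b['frame']])[:,:,::-1][:, :, :]) 
for p in(a,b):
  print(np.array(p['origin']).round(3),np.array(p['rotation']).round(3).tolist())
  for l in['console','hub','gap','catch_post','handle_bar','wedge','packer']: spot(p,l)
E
```

```text
[0.3   0.019 1.248] [[0.003, -0.984, 0.178], [-1.0, -0.001, 0.011], [-0.011, -0.178, -0.984]]
console 0.91 [0.5996 0.0247 0.0023] (316, 178)
hub 0.96 [ 0.6008 -0.0302  0.1121] (333, 170)
gap 0.81 [0.6084 0.0406 0.1081] (310, 168)
catch_post 0.56 [0.6093 0.0619 0.1136] (303, 167)
handle_bar 0.64 [ 0.5806 -0.0262  0.1414] (333, 174)
handle_bar 0.57 [ 0.4205 -0.2612  0.0015] (403, 232)
wedge 0.73 [ 0.2942 -0.4698 -0.0017] (470, 272)
packer 0.61 [ 4.930e-01  3.651e-01 -3.000e-04] (213, 210)
packer 0.28 [ 0.386  -0.0424 -0.0024] (336, 243)
[ 0.065 -0.902  0.965] [[0.904, -0.269, 0.331], [-0.427, -0.594, 0.682], [0.013, -0.758, -0.652]]
console 0.93 [ 0.6028  0.0183 -0.0029] (340, 207)
hub 0.64 [ 0.5963 -0.0332  0.1087] (346, 194)
hub 0.63 [0.6051 0.0394 0.1089] (339, 182)
gap 0.93 [0.603  0.0413 0.1084] (339, 182)
gap 0.3 [ 0.496   0.369  -0.0024] (283, 166)
handle_bar 0.68 [ 0.5803 -0.0288  0.1419] (342, 187)
handle_bar 0.58 [ 7.256e-01 -2.613e-01 -4.000e-04] (408, 246)
wedge 0.78 [ 0.421  -0.2576  0.0009] (330, 274)
wedge 0.56 [ 2.977e-01 -4.671e-01 -2.000e-04] (324, 346)
```

View pics/top.png

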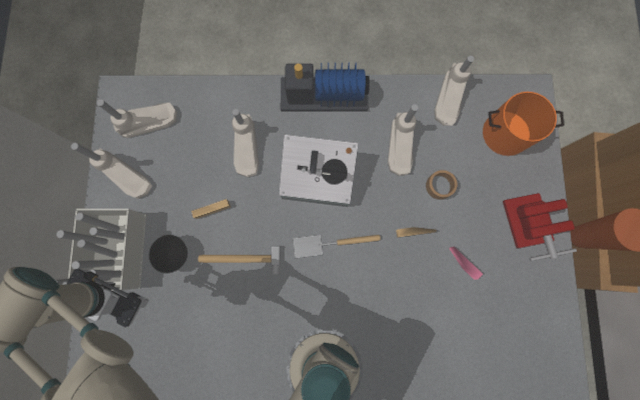

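View pics/side.png

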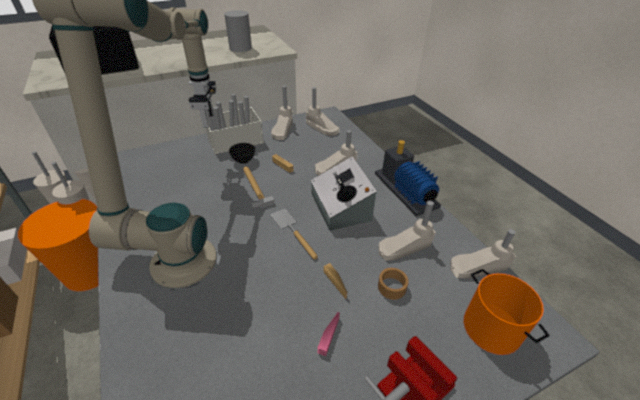

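The top view shows three things that could be taken for the wedge: a pale tapered piece at (417,232), a straight packer at (211,209) and a pink wedge at (466,262). I choose the pale tapered one and check it in a crop, then measure the panel.

Run:
```python
from h import *
from scipy.optimize import minimize
a=ctrl.camera('top');
f=a['frame']
c1=cv2.resize(f[125:215,270:370],(700,630)[:2] and (560,504),interpolation=cv2.INTER_CUBIC)
c2=cv2.resize(f[210:255,385:445],(240,180),interpolation=cv2.INTER_CUBIC)
im=np.zeros((504,800,3),np.uint8);im[:,:560]=c1;im[:180,560:]=c2
cv2.imwrite('pics/crop.png',im[:,:,::-1])
# wedge point cloud
P=np.array([pt(a,u,v) for v in range(220,246) for u in range(388,448)])
m=(P[:,2]>.018)&(P[:,2]<.05)
Q=P[m];print(len(Q),Q.mean(0).round(4))
r=cv2.minAreaRect(Q[:,:2].astype(np.float32));print(r); print(cv2.boxPoints(r).round(4).tolist())
mu=Q[:,:2].mean(0);U,S,V=np.linalg.svd(Q[:,:2]-mu);t=(Q[:,:2]-mu)@V[0];s=(Q[:,:2]-mu)@V[1]
print(V[0])
for lo in np.arange(-.07,.07,.01):
  k=(t>=lo)&(t<lo+.01)
  if k.any():print(round(lo,3),s[k].min().round(4),s[k].max().round(4))
# panel: mask of aluminium points
P=np.array([pt(a,u,v) for v in range(130,210) for u in range(272,365)])
m=(P[:,2]>.068)&(P[:,2]<.16)
Q=P[m]
A=np.c_[Q[:,:2],np.ones(len(Q))]
k=np.ones(len(Q),bool)
for _ in range(10):
  c=np.linalg.lstsq(A[k],Q[k,2],rcond=None)[0];k=abs(A@c-Q[:,2])<.004
print('plane',c,'yaw',np.degrees(np.arctan2(c[1],c[0])),'slope',np.degrees(np.arctan(np.hypot(c[0],c[1]))))
print(cv2.minAreaRect(Q[k][:,:2].astype(np.float32)),cv2.boxPoints(cv2.minAreaRect(Q[k][:,:2].astype(np.float32))).round(4).tolist())
```

```text
243 [ 0.42   -0.2881  0.031 ]
((0.4231075942516327, -0.29793280363082886), (0.023897284641861916, 0.12039457261562347), 7.5117363929748535)
[[0.4034000039100647, -0.23980000615119934], [0.41909998655319214, -0.35920000076293945], [0.44279998540878296, -0.3560999929904938], [0.4271000027656555, -0.23669999837875366]]
[ 0.06597473 -0.99782129]
-0.05 -0.0123 0.0105
-0.04 -0.0124 0.0102
-0.03 -0.0102 0.0118
-0.02 -0.0108 0.0118
-0.01 -0.0108 0.0136
0.0 -0.0091 0.0136
0.01 -0.0091 0.0102
0.02 -0.0071 0.0091
0.03 -0.0075 0.0057
0.04 -0.0053 0.0047
0.05 -0.0058 0.0038
0.06 -0.0059 0.0033
0.07 -0.0033 -0.0002
plane [ 0.46156466 -0.05945017 -0.16719299] yaw -7.33936758106887 slope 24.956210918784034
((0.6021508574485779, 0.018413059413433075), (0.2241186648607254, 0.17299474775791168), 82.89553833007812) [[0.5024999976158142, -0.08209999650716782], [0.6740999817848206, -0.10350000113248825], [0.7017999887466431, 0.11890000104904175], [0.5302000045776367, 0.14030000567436218]]
```

View pics/crop.png

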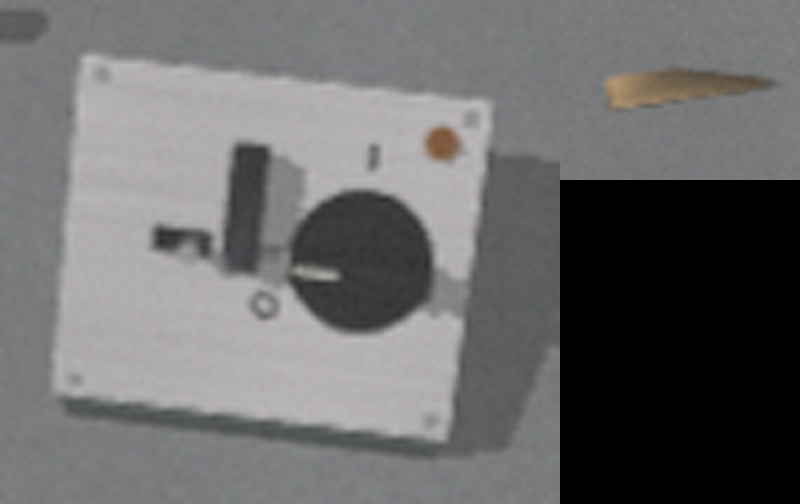

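The crop confirms it. The pale wedge has its thin end at crop (773,83) and its straight face on the lower (-x) side, and it is unflipped. The panel shows the handle off (stripe at (315,272)), the block at (248,205) and the post at (190,245). Next I plan the pick and take the arm over the wedge.

```bash
cat >> h.py <<'E'
from scipy.spatial.transform import Rotation as Ro
psi=np.radians(-7.2); S=np.radians(25)
PX=np.array([np.cos(psi)*np.cos(S),np.sin(psi)*np.cos(S),np.sin(S)]);PY=np.array([-np.sin(psi),np.cos(psi),0]);PZ=np.cross(PX,PY)
C=np.array([.6022,.0184,.110]); HUB=C-.052*PY; GAP=HUB+.075*PY
def to(p,x,y=None,z=None,verb=True):
    """increment from the present pose to TCP p with tool x axis x and z axis z"""
    o=ctrl.observe();R=np.array(o['ee_rot']);x=np.array(x,float);z=np.array(z,float)
    T=np.c_[x,np.cross(z,x),z]
    print('shift',(R.T@(np.array(p)-o['tcp_pos'])).round(4),'rotvec',Ro.from_matrix(R.T@T).as_rotvec(degrees=True).round(2))
def st():
    o=ctrl.observe();print({k:np.round(o[k],4).tolist() for k in('time','qpos','tcp_pos','ee_rot','ft_force','opening','finger_force')})
def gapf(P): return np.c_[PX,PY,PZ].T@(np.array(P)-GAP)
E
python3 - <<'E'
from h import *
st();print(GAP,HUB)
wx=np.array([.13,-.9915,0]);O=np.array([.4186,-.2632,0])
p=O-.015*wx+[0,0,.15]
to(p,wx,z=[0,0,-1]);to(p,-wx,z=[0,0,-1])
E
```

```text
{'time': 0.85, 'qpos': [58.8409, 15.8061, 86.222, -0.0011, 77.9617, -6.9323], 'tcp_pos': [0.236, 0.5244, 0.2055], 'ee_rot': [[-0.9119, 0.4103, 0.0001], [0.4103, 0.9119, 0.0001], [-0.0, 0.0002, -1.0]], 'ft_force': [-0.1652, -0.283, 0.5323], 'opening': 0.0941, 'finger_force': 0.0}
[0.60508266 0.04121864 0.11      ] [ 0.59568267 -0.03318996  0.11      ]
shift [-0.4818 -0.6306  0.0554] rotvec [ 0.000e+00  1.000e-02 -1.217e+02]
shift [-0.4818 -0.6306  0.0554] rotvec [ 1.00e-02 -0.00e+00  5.83e+01]
```

{"op": "send_rows", "data": {
  "increments": [
    {"x": -0.04,"y": -0.05,"z": 0,"az": 10},
    {"x": -0.075,"y": -0.098,"z": 0,"az": 20},
    {"x": -0.11,"y": -0.145,"z": 0,"az": 30},
    {"x": -0.148,"y": -0.194,"z": 0,"az": 40},
    {"x": -0.185,"y": -0.242,"z": 0,"az": 50}
  ]
}}

```text
invalid input
```

Run:
```python
from h import *
st()
wx=np.array([.13,-.9915,0]);O=np.array([.4186,-.2632,0])
to(O-.015*wx+[0,0,.15],-wx,z=[0,0,-1])
```

```text
{'time': 0.85, 'qpos': [58.8409, 15.8061, 86.222, -0.0011, 77.9617, -6.9323], 'tcp_pos': [0.236, 0.5244, 0.2055], 'ee_rot': [[-0.9119, 0.4103, 0.0001], [0.4103, 0.9119, 0.0001], [-0.0, 0.0002, -1.0]], 'ft_force': [-0.1652, -0.283, 0.5323], 'opening': 0.0941, 'finger_force': 0.0}
shift [-0.4818 -0.6306  0.0554] rotvec [ 1.00e-02 -0.00e+00  5.83e+01]
```

{"op": "send_rows", "data": {
  "increments": [
    {"fingers": 0,"x": -0.037,"y": -0.048,"z": 0,"ax": 0,"ay": 0,"az": 10},
    {"fingers": 0,"x": -0.075,"y": -0.096,"z": 0,"ax": 0,"ay": 0,"az": 20},
    {"fingers": 0,"x": -0.112,"y": -0.144,"z": 0,"ax": 0,"ay": 0,"az": 30},
    {"fingers": 0,"x": -0.15,"y": -0.192,"z": 0,"ax": 0,"ay": 0,"az": 40},
    {"fingers": 0,"x": -0.187,"y": -0.24,"z": 0,"ax": 0,"ay": 0,"az": 50}
  ],
  "squeeze": 30
}}

```text
time: 1.48
tcp_pos: [0.3083, 0.2271, 0.2058]
ee_rot: [[-0.267, 0.964, 0.001], [0.964, 0.267, 0.0], [-0.0, 0.002, -1.0]]
ft_force: [0.7, 0.3, 0.5]
opening: 0.0942
finger_force: 0.0
```

Run:
```python
from h import *
st()
wx=np.array([.13,-.9915,0]);O=np.array([.4186,-.2632,0])
to(O-.015*wx+[0,0,.15],-wx,z=[0,0,-1])
```

```text
{'time': 1.475, 'qpos': [25.9534, -1.256, 106.6857, -0.0196, 74.4859, 10.4635], 'tcp_pos': [0.3083, 0.2271, 0.2058], 'ee_rot': [[-0.2672, 0.9637, 0.0015], [0.9637, 0.2672, 0.0003], [-0.0001, 0.0015, -1.0]], 'ft_force': [0.6625, 0.3428, 0.5061], 'opening': 0.0942, 'finger_force': 0.0}
shift [-0.4871 -0.0227  0.0557] rotvec [ 0.09 -0.    8.03]
```

{"op": "send_rows", "data": {
  "increments": [
    {"fingers": 0,"x": -0.06,"y": -0.003,"z": 0,"ax": 0,"ay": 0,"az": 2},
    {"fingers": 0,"x": -0.12,"y": -0.006,"z": 0,"ax": 0,"ay": 0,"az": 4},
    {"fingers": 0,"x": -0.18,"y": -0.009,"z": 0,"ax": 0,"ay": 0,"az": 6},
    {"fingers": 0,"x": -0.24,"y": -0.012,"z": 0,"ax": 0,"ay": 0,"az": 8},
    {"fingers": 0,"x": -0.3,"y": -0.015,"z": 0,"ax": 0,"ay": 0,"az": 8}
  ]
}}

```text
time: 2.1
tcp_pos: [0.3754, -0.066, 0.2059]
ee_rot: [[-0.134, 0.991, 0.002], [0.991, 0.134, -0.0], [-0.0, 0.002, -1.0]]
ft_force: [1.0, 0.4, -0.5]
opening: 0.0942
finger_force: 0.0
```

{"op": "send_rows", "data": {
  "increments": [
    {"fingers": 0,"x": -0.06,"y": 0.018,"z": 0,"ax": 0,"ay": 0,"az": 0},
    {"fingers": 0,"x": -0.12,"y": 0.018,"z": 0,"ax": 0,"ay": 0,"az": 0},
    {"fingers": 0,"x": -0.18,"y": 0.018,"z": 0.03,"ax": 0,"ay": 0,"az": 0},
    {"fingers": 0,"x": -0.187,"y": 0.018,"z": 0.056,"ax": 0,"ay": 0,"az": 0},
    {"fingers": 0,"x": -0.187,"y": 0.018,"z": 0.056,"ax": 0,"ay": 0,"az": 0}
  ]
}}

```text
time: 2.72
tcp_pos: [0.4169, -0.2467, 0.1475]
ee_rot: [[-0.133, 0.991, -0.004], [0.991, 0.133, 0.003], [0.004, -0.003, -1.0]]
ft_force: [0.3, -0.6, 1.0]
opening: 0.0939
finger_force: 0.0
```

```bash
cat > wl.py <<'E'
from h import *
a=ctrl.camera('wrist');save(a,'w1.png')
spot(a,'wedge')
g=np.mgrid[0:400:2,0:640:2].reshape(2,-1)
P=np.array([pt(a,u,v) for v,u in g.T])
m=(P[:,2]>.022)&(P[:,2]<.04)&(np.hypot(P[:,0]-.423,P[:,1]+.298)<.085)
Q=P[m][:,:2].astype(np.float32)
r=cv2.minAreaRect(Q);b=cv2.boxPoints(r);print(len(Q),r,b.round(4).tolist(),P[m][:,2].mean())
E
python3 - <<'E'
from h import *
st();import wl
wx=np.array([.13,-.9915,0]);O=np.array([.4186,-.2632,0])
to(O-.015*wx+[0,0,.15],-wx,z=[0,0,-1])
E
```

```text
{'time': 2.725, 'qpos': [-38.8629, 10.6179, 102.0258, 0.0124, 67.6552, -46.5279], 'tcp_pos': [0.4169, -0.2467, 0.1475], 'ee_rot': [[-0.1333, 0.9911, -0.0039], [0.9911, 0.1333, 0.0034], [0.0039, -0.0034, -1.0]], 'ft_force': [0.2601, -0.5647, 1.0255], 'opening': 0.0939, 'finger_force': 0.0}
wedge 0.77 [ 0.2967 -0.4645 -0.001 ] (210, 336)
wedge 0.59 [ 0.4211 -0.2592 -0.0037] (323, 201)
456 ((0.42494457960128784, -0.2933037579059601), (0.022116173058748245, 0.11780617386102676), 7.32555627822876) [[0.4065000116825104, -0.2363000065088272], [0.42149999737739563, -0.3531000018119812], [0.44339999556541443, -0.35030001401901245], [0.4284000098705292, -0.23350000381469727]] 0.031117275510758345
shift [-0.0017 -0.0019 -0.0001] rotvec [ 0.01 -0.03  0.31]
```

View pics/w1.png

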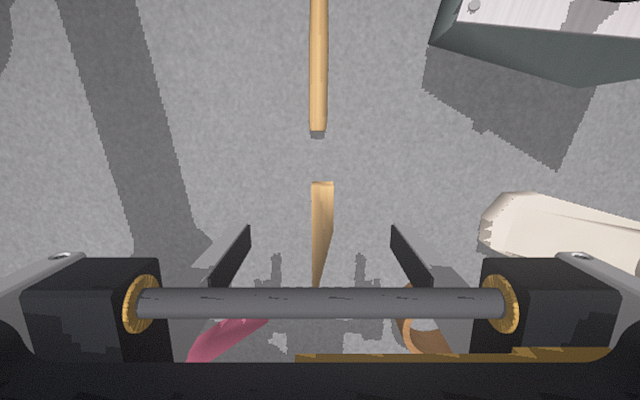

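The picture shows the pale wedge centred between the fingers: rear end at (322,182), tapering toward (318,285). The spatula handle at (318,100) is clear of it. Going down to grip.

{"op": "send_rows", "data": {
  "increments": [
    {"fingers": 90,"x": 0,"y": 0.001,"z": 0.05,"ax": 0,"ay": 0,"az": 0},
    {"fingers": 110,"x": 0,"y": 0.001,"z": 0.1,"ax": 0,"ay": 0,"az": 0},
    {"fingers": 110,"x": 0,"y": 0.001,"z": 0.13,"ax": 0,"ay": 0,"az": 0},
    {"fingers": 110,"x": 0,"y": 0.001,"z": 0.141,"ax": 0,"ay": 0,"az": 0},
    {"fingers": 110,"x": 0,"y": 0.001,"z": 0.142,"ax": 0,"ay": 0,"az": 0}
  ],
  "squeeze": 35
}}

```text
time: 3.45
tcp_pos: [0.4201, -0.2466, 0.0083]
ee_rot: [[-0.136, 0.991, 0.001], [0.991, 0.136, -0.001], [-0.001, 0.001, -1.0]]
ft_force: [0.4, -1.1, -0.2]
opening: 0.0538
finger_force: 0.0
```

{"op": "send_rows", "data": {
  "increments": [
    {"fingers": 200,"x": 0,"y": 0,"z": 0,"ax": 0,"ay": 0,"az": 0},
    {"fingers": 255,"x": 0,"y": 0,"z": 0,"ax": 0,"ay": 0,"az": 0},
    {"fingers": 255,"x": 0,"y": 0,"z": 0,"ax": 0,"ay": 0,"az": 0},
    {"fingers": 255,"x": 0,"y": 0,"z": 0,"ax": 0,"ay": 0,"az": 0},
    {"fingers": 255,"x": 0,"y": 0,"z": 0,"ax": 0,"ay": 0,"az": 0}
  ]
}}

```text
time: 4.08
tcp_pos: [0.4195, -0.2469, 0.008]
ee_rot: [[-0.135, 0.991, 0.001], [0.991, 0.135, -0.0], [-0.001, 0.001, -1.0]]
ft_force: [-1.3, 1.0, 6.5]
opening: 0.0238
finger_force: 35.0
```

{"op": "send_rows", "data": {
  "increments": [
    {"fingers": 255,"x": 0,"y": 0,"z": 0,"ax": 0,"ay": 0,"az": 0},
    {"fingers": 255,"x": 0,"y": 0,"z": -0.03,"ax": 0,"ay": 0,"az": 0},
    {"fingers": 255,"x": 0,"y": 0,"z": -0.08,"ax": 0,"ay": 0,"az": 0},
    {"fingers": 255,"x": 0,"y": 0,"z": -0.14,"ax": 0,"ay": 0,"az": 0},
    {"fingers": 255,"x": 0,"y": 0,"z": -0.2,"ax": 0,"ay": 0,"az": 0}
  ]
}}

```text
time: 4.7
tcp_pos: [0.4188, -0.2463, 0.2089]
ee_rot: [[-0.135, 0.991, -0.0], [0.991, 0.135, 0.001], [0.001, -0.0, -1.0]]
ft_force: [0.7, -0.7, -0.9]
opening: 0.024
finger_force: 35.0
```

Run:
```python
from h import *
st()
# wedge origin y 12, x -125 above panel; grip at wedge x=-13
p=GAP+PX*(-.115-.012)+PY*.012+PZ*(.045)
to(p,-PX,z=-PZ)
```

```text
{'time': 4.7, 'qpos': [-38.6823, 7.9887, 96.1096, 0.0111, 75.9444, -46.4533], 'tcp_pos': [0.4188, -0.2463, 0.2089], 'ee_rot': [[-0.1352, 0.9908, -0.0005], [0.9908, 0.1352, 0.0006], [0.0007, -0.0004, -1.0]], 'ft_force': [0.7171, -0.6799, -0.9467], 'opening': 0.024, 'finger_force': 34.9689}
shift [0.3059 0.097  0.112 ] rotvec [-16.35 -21.35 -73.77]
```

{"op": "send_rows", "data": {
  "increments": [
    {"fingers": 255,"x": 0.035,"y": 0.011,"z": 0,"ax": -2,"ay": -2.6,"az": -9},
    {"fingers": 255,"x": 0.075,"y": 0.024,"z": 0,"ax": -4,"ay": -5.2,"az": -18},
    {"fingers": 255,"x": 0.115,"y": 0.036,"z": 0,"ax": -6,"ay": -7.8,"az": -27},
    {"fingers": 255,"x": 0.155,"y": 0.049,"z": 0,"ax": -8,"ay": -10.4,"az": -36},
    {"fingers": 255,"x": 0.195,"y": 0.062,"z": 0,"ax": -10,"ay": -13.05,"az": -45}
  ]
}}

```text
time: 5.32
tcp_pos: [0.454, -0.0436, 0.2072]
ee_rot: [[-0.767, 0.588, 0.257], [0.583, 0.806, -0.103], [-0.268, 0.071, -0.961]]
ft_force: [-0.4, -0.3, -0.5]
opening: 0.0237
finger_force: 35.0
```

Run:
```python
from h import *
st()
to(GAP+PX*(-.115-.013)+PY*.012+PZ*(.055),-PX,z=-PZ)
```

```text
{'time': 5.325, 'qpos': [-11.8468, -3.3948, 110.7281, -3.3162, 56.8493, -63.7743], 'tcp_pos': [0.454, -0.0436, 0.2072], 'ee_rot': [[-0.7672, 0.5876, 0.2572], [0.5827, 0.8061, -0.1034], [-0.2681, 0.0705, -0.9608]], 'ft_force': [-0.3843, -0.2585, -0.5285], 'opening': 0.0237, 'finger_force': 34.9673}
shift [0.0827 0.0934 0.0894] rotvec [ -6.31  -8.18 -28.48]
```

{"op": "send_rows", "data": {
  "increments": [
    {"fingers": 255,"x": 0.028,"y": 0.031,"z": 0.0,"ax": -2,"ay": -2.6,"az": -9},
    {"fingers": 255,"x": 0.055,"y": 0.062,"z": 0.02,"ax": -4,"ay": -5.2,"az": -18},
    {"fingers": 255,"x": 0.083,"y": 0.093,"z": 0.05,"ax": -6,"ay": -7.8,"az": -27},
    {"fingers": 255,"x": 0.083,"y": 0.093,"z": 0.089,"ax": -6.3,"ay": -8.2,"az": -28.5},
    {"fingers": 255,"x": 0.083,"y": 0.093,"z": 0.089,"ax": -6.3,"ay": -8.2,"az": -28.5}
  ]
}}

```text
time: 5.95
tcp_pos: [0.4657, 0.0691, 0.1032]
ee_rot: [[-0.902, 0.13, 0.411], [0.118, 0.992, -0.055], [-0.415, -0.001, -0.91]]
ft_force: [0.2, 0.2, -0.4]
opening: 0.0237
finger_force: 35.0
```

Run:
```python
from h import *
st()
to(GAP+PX*(-.115-.013)+PY*.012+PZ*(.012),-PX,z=-PZ)
a=ctrl.camera('wrist');save(a,'w2.png');print([px(a,GAP),px(a,GAP+.018*PY),px(a,GAP-.019*PY),px(a,GAP-.008*PX+.034*PZ),px(a,GAP+.018*PY+.036*PZ),px(a,HUB)])
for l in['gap','catch_post','hub','wedge']:
  spot(a,l)
  r=ctrl.spot_point(a,l)
  if r: print(gapf(w(a,r[0]['xyz'])).round(4))
```

```text
{'time': 5.95, 'qpos': [3.9188, 1.5522, 126.6465, -10.1174, 28.0983, -70.7011], 'tcp_pos': [0.4657, 0.0691, 0.1032], 'ee_rot': [[-0.9022, 0.1298, 0.4112], [0.1177, 0.9915, -0.0548], [-0.4149, -0.001, -0.9099]], 'ft_force': [0.2337, 0.2374, -0.383], 'opening': 0.0237, 'finger_force': 34.9686}
shift [-0.0037  0.0019  0.0418] rotvec [-0.16 -0.49 -0.21]
[(309, 345), (328, 345), (289, 345), (307, 367), (329, 376), (231, 345)]
catch_post 0.73 [0.6071 0.0655 0.1094] (334, 344)
[-0.0012  0.0244 -0.0001]
wedge 0.97 [0.4819 0.0686 0.0979] (321, 247)
wedge 0.53 [ 0.73   -0.263   0.0026] (137, 324)
[-0.1189  0.0117  0.0422]
```

View pics/w2.png

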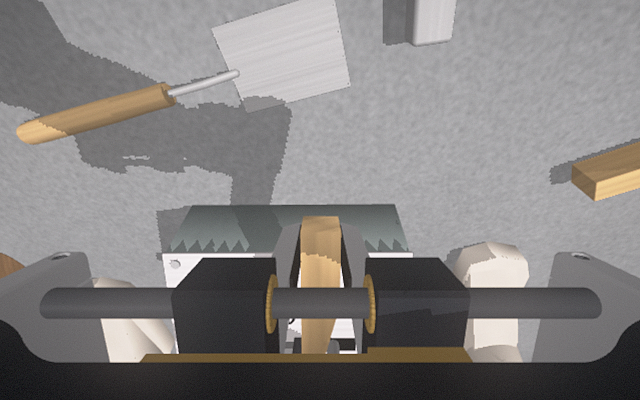

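The wedge lies straight along the tool's axis at (320,250), and the block and post are partly hidden at (320,345). I check the gap's exact place by depth from top and side.

Run:
```python
from h import *
R=np.c_[PX,PY,PZ]
for n in('top','side'):
  a=ctrl.camera(n)
  (u0,v0)=px(a,GAP)
  vv,uu=np.mgrid[v0-60:v0+60,u0-80:u0+80]
  d=a['depth'][vv,uu]
  c=np.stack([(uu-a['cx'])/a['fx']*d,(vv-a['cy'])/a['fy']*d,d],-1).reshape(-1,3)
  P=c@np.array(a['rotation']).T+a['origin'];G=(P-GAP)@R
  m=(abs(G[:,2])<.004)&(abs(G[:,0])<.2)&(abs(G[:,1])<.3);print(n,'panel x',np.percentile(G[m,0],[0,1,99,100]).round(4),'y',np.percentile(G[m,1],[0,1,99,100]).round(4),'z med',np.median(G[m,2]).round(4))
  m=(G[:,2]>.028)&(G[:,2]<.04)&(G[:,0]>-.02)&(G[:,0]<.07)&(G[:,1]>-.04)&(G[:,1]<.04)
  g=G[m];blk=g[g[:,1]<.007];pst=g[(g[:,1]>.007)&(g[:,0]<.02)]
  if len(blk):print('block',len(blk),blk.min(0).round(4),blk.max(0).round(4),blk.mean(0).round(4))
  if len(pst):print('post',len(pst),pst.mean(0).round(4),pst.min(0).round(4),pst.max(0).round(4))
  m=(G[:,2]>.009)&(G[:,2]<.055)&(np.hypot(G[:,0],G[:,1]+.075)<.045)
  g=G[m];h=g[g[:,2]>.045];print('hubdisk',cv2.minAreaRect(g[:,:2].astype(np.float32)));print('bar',cv2.minAreaRect(h[:,:2].astype(np.float32)) if len(h) else 0)
  for l in['gap','catch_post','hub']:
    for r in ctrl.spot_point(a,l)[:2]: print(l,r['score'],gapf(w(a,r['xyz'])).round(4))
```

```text
top panel x [-0.096  -0.0936  0.0943  0.1517] y [-0.1351 -0.1328  0.0887  0.25  ] z med -0.0003
block 139 [-0.0084 -0.019   0.029 ] [ 0.0568 -0.0001  0.038 ] [ 0.0252 -0.0097  0.0335]
post 14 [0.0002 0.0175 0.0359] [-0.0043  0.0126  0.0309] [0.0047 0.0223 0.0393]
hubdisk ((0.0004854951985180378, -0.07425747811794281), (0.06765375286340714, 0.05404497683048248), 55.03248977661133)
bar ((-0.0003357050009071827, -0.07537257671356201), (0.07486122846603394, 0.01655462570488453), 88.84391784667969)
gap 0.77 [ 0.0002 -0.0022 -0.0018]
catch_post 0.56 [ 0.0002  0.0217 -0.0013]
hub 0.72 [ 0.0012 -0.071  -0.0009]
side panel x [-0.0933 -0.0921  0.095   0.1454] y [-0.1371 -0.1341  0.0891  0.2506] z med -0.0013
block 74 [-0.0073 -0.0208  0.028 ] [0.0583 0.0049 0.0392] [ 0.0263 -0.01    0.0325]
post 10 [0.0003 0.0159 0.0327] [-0.0048  0.0116  0.0287] [0.0054 0.0234 0.0356]
hubdisk ((0.0015801042318344116, -0.07655251771211624), (0.05320454388856888, 0.07017461210489273), 30.028831481933594)
bar ((0.000710789579898119, -0.07355276495218277), (0.07716760784387589, 0.01562531851232052), 89.19509887695312)
gap 0.94 [0.0027 0.0002 0.0043]
catch_post 0.52 [-0.0254 -0.4221 -0.1077]
```

{"op": "send_rows", "data": {
  "increments": [
    {"fingers": 255,"x": -0.003,"y": 0.002,"z": 0.02,"ax": -0.2,"ay": -0.5,"az": -0.2},
    {"fingers": 255,"x": -0.003,"y": 0.002,"z": 0.04,"ax": -0.2,"ay": -0.5,"az": -0.2},
    {"fingers": 255,"x": -0.003,"y": 0.002,"z": 0.044,"ax": -0.2,"ay": -0.5,"az": -0.2},
    {"fingers": 255,"x": -0.003,"y": 0.002,"z": 0.044,"ax": -0.2,"ay": -0.5,"az": -0.2}
  ]
}}

```text
time: 7.3
tcp_pos: [0.4899, 0.0683, 0.0676]
ee_rot: [[-0.896, 0.125, 0.426], [0.114, 0.992, -0.052], [-0.429, 0.002, -0.903]]
ft_force: [-0.0, -0.3, -0.3]
opening: 0.0239
finger_force: 35.0
```

Run:
```python
from h import *
st();o=ctrl.observe();print(gapf(o['tcp_pos']).round(4))
to(GAP+PX*(-.085-.013)+PY*.012+PZ*(.0085),-PX,z=-PZ)
```

```text
{'time': 7.3, 'qpos': [3.369, 6.8453, 128.4645, -12.933, 20.1142, -68.2157], 'tcp_pos': [0.4899, 0.0683, 0.0676], 'ee_rot': [[-0.896, 0.1254, 0.4259], [0.1141, 0.9921, -0.052], [-0.4291, 0.002, -0.9033]], 'ft_force': [-0.0265, -0.26, -0.2618], 'opening': 0.0239, 'finger_force': 34.9689}
[-0.1246  0.0124  0.0113]
shift [-0.0266 -0.0004  0.003 ] rotvec [ 0.1   0.41 -0.05]
```

{"op": "send_rows", "data": {
  "increments": [
    {"fingers": 255,"x": -0.007,"y": -0.0004,"z": 0.001,"ax": 0,"ay": 0.4,"az": 0},
    {"fingers": 255,"x": -0.014,"y": -0.0004,"z": 0.002,"ax": 0,"ay": 0.4,"az": 0},
    {"fingers": 255,"x": -0.021,"y": -0.0004,"z": 0.003,"ax": 0,"ay": 0.4,"az": 0},
    {"fingers": 255,"x": -0.027,"y": -0.0004,"z": 0.003,"ax": 0,"ay": 0.4,"az": 0}
  ],
  "squeeze": 50
}}

```text
time: 7.8
tcp_pos: [0.5054, 0.0649, 0.0714]
ee_rot: [[-0.907, 0.125, 0.402], [0.114, 0.992, -0.052], [-0.405, -0.001, -0.914]]
ft_force: [-19.6, 8.9, -0.8]
opening: 0.0234
finger_force: 50.1
```

Run:
```python
from h import *
st();o=ctrl.observe();print(gapf(o['tcp_pos']).round(4),'F panel',(np.c_[PX,PY,PZ].T@o['ft_force']).round(2))
to(GAP+PX*(-.022-.013)+PY*.012+PZ*(.0085),-PX,z=-PZ)
```

```text
{'time': 7.8, 'qpos': [2.5751, 7.8896, 125.3153, -10.0758, 23.5381, -71.8168], 'tcp_pos': [0.5054, 0.0649, 0.0714], 'ee_rot': [[-0.9071, 0.1254, 0.4018], [0.1142, 0.9921, -0.0519], [-0.4051, -0.0012, -0.9143]], 'ft_force': [-19.5829, 8.9043, -0.842], 'opening': 0.0234, 'finger_force': 50.1165}
[-0.1087  0.011   0.008 ] F panel [-18.98   6.38   7.92]
shift [-0.0736  0.001  -0.0019] rotvec [-0.06 -1.1   0.02]
```

{"op": "send_rows", "data": {
  "increments": [
    {"fingers": 255,"x": 0.02,"y": 0.0,"z": -0.001,"ax": 0,"ay": 0,"az": 0},
    {"fingers": 255,"x": 0.02,"y": 0.002,"z": -0.001,"ax": 0,"ay": 0,"az": 0},
    {"fingers": 255,"x": 0.02,"y": 0.002,"z": -0.001,"ax": 0,"ay": 0,"az": 0}
  ]
}}

```text
time: 8.18
tcp_pos: [0.499, 0.0692, 0.0702]
ee_rot: [[-0.898, 0.125, 0.423], [0.114, 0.992, -0.051], [-0.426, 0.003, -0.905]]
ft_force: [0.0, 0.6, -0.4]
opening: 0.0235
finger_force: 49.9
```

Run:
```python
from h import *
st();o=ctrl.observe();print(gapf(o['tcp_pos']).round(4),'F panel',(np.c_[PX,PY,PZ].T@o['ft_force']).round(2))
to(GAP+PX*(-.085-.013)+PY*.014+PZ*(.0095),-PX,z=-PZ)
R=np.c_[PX,PY,PZ]
for n in('top','side'):
  a=ctrl.camera(n)
  (u0,v0)=px(a,GAP)
  vv,uu=np.mgrid[v0-60:v0+60,u0-80:u0+80]
  d=a['depth'][vv,uu]
  c=np.stack([(uu-a['cx'])/a['fx']*d,(vv-a['cy'])/a['fy']*d,d],-1).reshape(-1,3)
  P=c@np.array(a['rotation']).T+a['origin'];G=(P-GAP)@R
  f=a['frame'][vv,uu].reshape(-1,3).astype(int)
  m=(G[:,2]>.02)&(G[:,2]<.045)&(G[:,0]>-.16)&(G[:,0]<.02)&(abs(G[:,1]-.012)<.02)&(f[:,0]-f[:,2]>30)
  g=G[m];print(n,len(g))
  for lo in np.arange(-.16,.01,.01):
    k=(g[:,0]>=lo)&(g[:,0]<lo+.01)
    if k.sum()>1: print(round(lo,3),g[k,1].min().round(4),g[k,1].max().round(4),g[k,2].mean().round(4))
  cr=a['frame'][v0-50:v0+50,u0-65:u0+65]; cv2.imwrite('pics/c_'+n+'.png',cv2.resize(cr,None,fx=4,fy=4,interpolation=cv2.INTER_CUBIC)[:,:,::-1])
```

```text
{'time': 8.175, 'qpos': [3.3378, 7.3235, 127.125, -12.07, 21.1188, -69.1217], 'tcp_pos': [0.499, 0.0692, 0.0702], 'ee_rot': [[-0.8975, 0.125, 0.4229], [0.1142, 0.9922, -0.0508], [-0.4259, 0.0027, -0.9048]], 'ft_force': [0.0136, 0.5923, -0.4458], 'opening': 0.0235, 'finger_force': 49.92}
[-0.1153  0.0144  0.0099] F panel [-0.24  0.59 -0.38]
shift [-0.0173 -0.0004  0.0004] rotvec [ 0.15  0.21 -0.05]
top 150
-0.12 0.0075 0.0238 0.031
-0.11 0.002 0.0244 0.032
-0.1 -0.0006 0.0216 0.0335
-0.09 0.0006 0.023 0.0333
-0.08 0.0015 0.0207 0.0339
-0.07 0.0004 0.0209 0.0341
-0.06 0.0011 0.0161 0.0345
-0.05 0.0019 0.0142 0.0341
-0.04 0.0029 0.0088 0.034
side 137
-0.11 -0.0003 0.0113 0.0292
-0.1 -0.0019 0.0144 0.0296
-0.09 0.0005 0.0232 0.0299
-0.08 -0.0043 0.0225 0.0309
-0.07 -0.0027 0.0171 0.0302
-0.06 -0.0023 0.0192 0.0303
-0.05 -0.0013 0.0148 0.0299
-0.04 -0.0025 0.0155 0.0293
-0.03 -0.0024 0.0128 0.0297
-0.02 -0.0042 0.0084 0.0296
-0.01 -0.0021 -0.0008 0.0281
```

View pics/c_side.png

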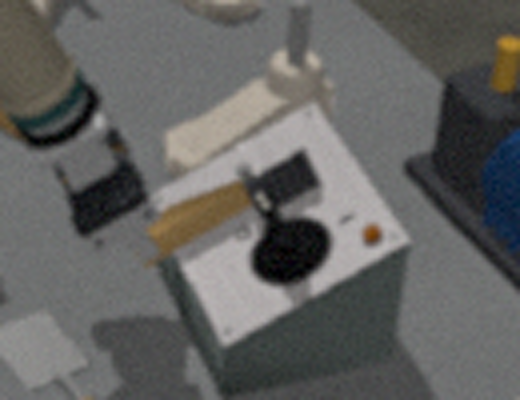

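The side crop shows the wedge lying on the panel with its thin end just below the block, at crop (248,190), roughly in line. I move it 2 mm left and try again slowly.

{"op": "send_rows", "data": {
  "increments": [
    {"fingers": 255,"x": -0.004,"y": 0,"z": 0,"ax": 0,"ay": 0,"az": 0},
    {"fingers": 255,"x": -0.008,"y": 0,"z": 0,"ax": 0,"ay": 0,"az": 0},
    {"fingers": 255,"x": -0.012,"y": 0,"z": 0,"ax": 0,"ay": 0,"az": 0},
    {"fingers": 255,"x": -0.016,"y": 0,"z": 0,"ax": 0,"ay": 0,"az": 0},
    {"fingers": 255,"x": -0.018,"y": 0,"z": 0,"ax": 0,"ay": 0,"az": 0}
  ]
}}

```text
time: 8.9
tcp_pos: [0.5137, 0.067, 0.0767]
ee_rot: [[-0.899, 0.125, 0.42], [0.114, 0.992, -0.051], [-0.423, 0.002, -0.906]]
ft_force: [-0.4, 1.2, -0.8]
opening: 0.0236
finger_force: 49.9
```

```bash
cat >> h.py <<'E'
def pn(t=(-.022,.012,.0085)):
    o=ctrl.observe();print(round(o['time'],2),'tcp in gap',gapf(o['tcp_pos']).round(4),'F panel',(np.c_[PX,PY,PZ].T@o['ft_force']).round(2),'q5',round(o['qpos'][4],1))
    to(GAP+PX*(t[0]-.013)+PY*t[1]+PZ*t[2],-PX,z=-PZ)
E
python3 -c "from h import *;pn()"
```

```text
8.9 tcp in gap [-0.0992  0.0142  0.0095] F panel [-0.87  1.18 -0.52] q5 22.9
shift [-0.0642 -0.0021  0.0011] rotvec [ 0.12  0.05 -0.04]
```

{"op": "send_rows", "data": {
  "increments": [
    {"fingers": 255,"x": -0.006,"y": 0,"z": 0,"ax": 0,"ay": 0,"az": 0},
    {"fingers": 255,"x": -0.012,"y": -0.0005,"z": 0,"ax": 0,"ay": 0,"az": 0},
    {"fingers": 255,"x": -0.018,"y": -0.001,"z": 0,"ax": 0,"ay": 0,"az": 0},
    {"fingers": 255,"x": -0.024,"y": -0.001,"z": 0,"ax": 0,"ay": 0,"az": 0},
    {"fingers": 255,"x": -0.028,"y": -0.001,"z": 0,"ax": 0,"ay": 0,"az": 0}
  ]
}}

```text
time: 9.52
tcp_pos: [0.5323, 0.0634, 0.0846]
ee_rot: [[-0.904, 0.125, 0.408], [0.114, 0.992, -0.051], [-0.411, 0.001, -0.912]]
ft_force: [-9.9, 11.0, -4.1]
opening: 0.0237
finger_force: 50.2
```

```bash
python3 -c "from h import *;pn()"
```

```text
9.53 tcp in gap [-0.0787  0.0129  0.0087] F panel [-11.93   9.63   1.  ] q5 25.8
shift [-0.0437 -0.0009 -0.0004] rotvec [ 0.05 -0.71 -0.01]
```

{"op": "send_rows", "data": {
  "increments": [
    {"fingers": 255,"x": 0,"y": 0.0015,"z": 0,"ax": 0,"ay": 0,"az": 0},
    {"fingers": 255,"x": -0.004,"y": 0.0015,"z": 0,"ax": 0,"ay": 0,"az": 0},
    {"fingers": 255,"x": -0.008,"y": 0.0015,"z": 0,"ax": 0,"ay": 0,"az": 0},
    {"fingers": 255,"x": -0.012,"y": 0.0015,"z": 0,"ax": 0,"ay": 0,"az": 0}
  ]
}}

```text
time: 10.02
tcp_pos: [0.5443, 0.0632, 0.0903]
ee_rot: [[-0.903, 0.126, 0.41], [0.115, 0.992, -0.051], [-0.413, 0.001, -0.911]]
ft_force: [-7.3, 7.3, -3.6]
opening: 0.0236
finger_force: 50.0
```

```bash
python3 -c "
from h import *;pn()
print(ctrl.observe()['torque'])
for n in ('top','side'):
  a=ctrl.camera(n)
  for l in ['wedge','catch_post']:
    for r in ctrl.spot_point(a,l)[:2]:print(n,l,r['score'],gapf(w(a,r['xyz'])).round(4))
"
```

```text
10.03 tcp in gap [-0.0654  0.0142  0.0087] F panel [-8.89  6.35  0.17] q5 26.9
shift [-0.0304 -0.0021 -0.0001] rotvec [ 0.05 -0.6  -0.06]
[1.10626982 1.76067615 0.73394764]
top wedge 0.88 [-0.2652 -0.5472  0.0023]
top wedge 0.66 [-0.0553  0.0122  0.0034]
top catch_post 0.43 [0.0005 0.0277 0.0014]
side wedge 0.86 [-0.264  -0.5417  0.0019]
side wedge 0.5 [-0.0518  0.0162  0.0029]
```

{"op": "send_rows", "data": {
  "increments": [
    {"fingers": 255,"x": -0.004,"y": 0.001,"z": 0,"ax": 0,"ay": 0,"az": 0},
    {"fingers": 255,"x": -0.008,"y": 0.001,"z": 0,"ax": 0,"ay": 0,"az": 0},
    {"fingers": 255,"x": -0.012,"y": 0.001,"z": 0,"ax": 0,"ay": 0,"az": 0},
    {"fingers": 255,"x": -0.016,"y": 0.001,"z": 0,"ax": 0,"ay": 0,"az": 0}
  ]
}}

```text
time: 10.82
tcp_pos: [0.5615, 0.0617, 0.0987]
ee_rot: [[-0.901, 0.126, 0.415], [0.115, 0.992, -0.052], [-0.418, 0.001, -0.908]]
ft_force: [-5.5, 1.9, -2.8]
opening: 0.0236
finger_force: 49.9
```

```bash
python3 -c "
from h import *;pn()
"
```

```text
10.82 tcp in gap [-0.0462  0.0149  0.0091] F panel [-6.37  1.23 -0.17] q5 28.2
shift [-0.0112 -0.0029  0.0006] rotvec [ 0.05 -0.29 -0.08]
```

{"op": "send_rows", "data": {
  "increments": [
    {"fingers": 255,"x": -0.004,"y": 0,"z": 0,"ax": 0,"ay": 0,"az": 0},
    {"fingers": 255,"x": -0.007,"y": 0,"z": 0,"ax": 0,"ay": 0,"az": 0},
    {"fingers": 255,"x": -0.01,"y": 0,"z": 0,"ax": 0,"ay": 0,"az": 0},
    {"fingers": 255,"x": -0.012,"y": 0,"z": 0,"ax": 0,"ay": 0,"az": 0}
  ]
}}

```text
time: 11.32
tcp_pos: [0.5734, 0.0604, 0.1044]
ee_rot: [[-0.9, 0.126, 0.417], [0.115, 0.992, -0.051], [-0.42, 0.002, -0.907]]
ft_force: [-4.8, 1.0, -3.2]
opening: 0.0239
finger_force: 49.9
```

```bash
python3 -c "
from h import *;pn()
for n in ('top','side'):
  a=ctrl.camera(n)
  for l in ['wedge','catch_post']:
    for r in ctrl.spot_point(a,l)[:2]:print(n,l,r['score'],gapf(w(a,r['xyz'])).round(4))
"
```

```text
11.32 tcp in gap [-0.033   0.015   0.0093] F panel [-5.76  0.38 -0.82] q5 29.2
shift [ 0.002  -0.003   0.0008] rotvec [ 0.07 -0.15 -0.07]
top wedge 0.56 [-0.0216  0.0157  0.0038]
top wedge 0.56 [-0.2654 -0.544   0.0024]
side wedge 0.58 [-0.0203  0.0161 -0.001 ]
```

{"op": "send_rows", "data": {
  "increments": [
    {"fingers": 150,"x": 0.003,"y": 0,"z": 0,"ax": 0,"ay": 0,"az": 0},
    {"fingers": 150,"x": 0.003,"y": 0,"z": 0,"ax": 0,"ay": 0,"az": 0},
    {"fingers": 150,"x": 0.003,"y": 0,"z": 0,"ax": 0,"ay": 0,"az": 0}
  ]
}}

```text
time: 12.0
tcp_pos: [0.5734, 0.0611, 0.1053]
ee_rot: [[-0.897, 0.125, 0.423], [0.114, 0.992, -0.051], [-0.426, 0.003, -0.905]]
ft_force: [-0.1, -0.1, -0.4]
opening: 0.0387
finger_force: 0.0
```

{"op": "send_rows", "data": {
  "increments": [
    {"fingers": 140,"x": 0.0,"y": 0,"z": -0.02,"ax": 0,"ay": 0,"az": 0},
    {"fingers": 140,"x": 0.0,"y": 0,"z": -0.05,"ax": 0,"ay": 0,"az": 0},
    {"fingers": 140,"x": 0.03,"y": 0,"z": -0.1,"ax": 0,"ay": 0,"az": 0},
    {"fingers": 140,"x": 0.06,"y": 0,"z": -0.12,"ax": 0,"ay": 0,"az": 0},
    {"fingers": 140,"x": 0.06,"y": 0,"z": -0.12,"ax": 0,"ay": 0,"az": 0}
  ]
}}

```text
time: 12.62
tcp_pos: [0.4664, 0.0744, 0.1886]
ee_rot: [[-0.898, 0.124, 0.423], [0.113, 0.992, -0.05], [-0.426, 0.003, -0.905]]
ft_force: [0.4, 0.0, 0.3]
opening: 0.042
finger_force: 0.0
```

Run:
```python
from h import *
st();pn()
for n in ('top','side'):
  a=ctrl.camera(n)
  for l in ['wedge','catch_post','hub']:
    for r in ctrl.spot_point(a,l)[:2]:print(n,l,round(r['score'],2),gapf(w(a,r['xyz'])).round(4))
# handle grasp: tool x=+PY
for z in (.017+.09,.018):
  to(HUB+PZ*z,PY,z=-PZ)
u0,v0=px(a,GAP);cr=a['frame'][v0-50:v0+50,u0-65:u0+65]; cv2.imwrite('pics/c2.png',cv2.resize(cr,None,fx=5,fy=5,interpolation=cv2.INTER_CUBIC)[:,:,::-1])
```

```text
{'time': 12.625, 'qpos': [4.6376, -4.983, 118.3187, -7.2318, 42.1437, -73.884], 'tcp_pos': [0.4664, 0.0744, 0.1886], 'ee_rot': [[-0.8978, 0.1242, 0.4226], [0.1135, 0.9923, -0.0505], [-0.4256, 0.0027, -0.9049]], 'ft_force': [0.3878, 0.0413, 0.3285], 'opening': 0.042, 'finger_force': 0.0}
12.62 tcp in gap [-0.0953  0.0155  0.1312] F panel [0.48 0.09 0.14] q5 42.1
shift [-0.0599 -0.0039  0.1229] rotvec [ 0.17  0.19 -0.  ]
top wedge 0.75 [-0.2663 -0.5449  0.004 ]
top wedge 0.71 [-0.0184  0.0121  0.0045]
top hub 0.7 [ 0.0032 -0.0733  0.001 ]
top hub 0.18 [-0.2333 -0.111  -0.0136]
side wedge 0.63 [-0.2686 -0.5467  0.0012]
side wedge 0.45 [-0.0195  0.0185 -0.0003]
side hub 0.73 [-0.0009 -0.0744 -0.0044]
side hub 0.46 [ 0.0014 -0.002   0.0014]
shift [-0.0942 -0.0901  0.0217] rotvec [ 7.000e-02 -8.000e-02  8.994e+01]
shift [-0.0942 -0.0903  0.1107] rotvec [ 7.000e-02 -8.000e-02  8.994e+01]
```

View pics/c2.png

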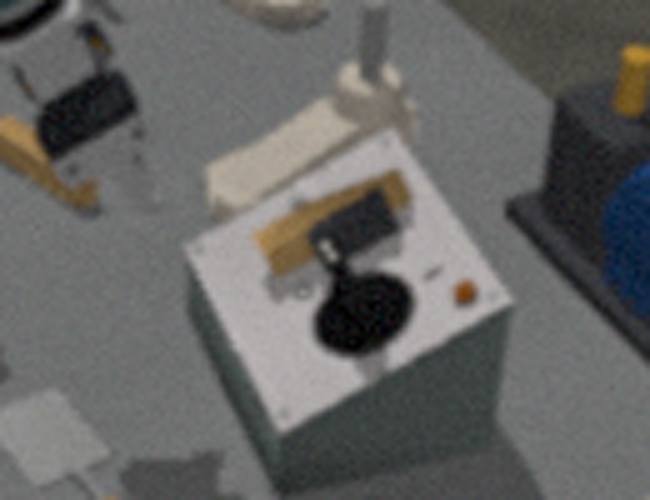

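The wedge sits in the gap along the block at crop (320,220), let go and with the post behind it. The handle is still off (stripe at (327,250)). Now the handle.

{"op": "send_rows", "data": {
  "increments": [
    {"fingers": 130,"x": -0.01,"y": -0.01,"z": 0,"ax": 0,"ay": 0,"az": 10},
    {"fingers": 130,"x": -0.02,"y": -0.02,"z": 0,"ax": 0,"ay": 0,"az": 20},
    {"fingers": 130,"x": -0.03,"y": -0.03,"z": 0,"ax": 0,"ay": 0,"az": 30},
    {"fingers": 130,"x": -0.04,"y": -0.04,"z": 0,"ax": 0,"ay": 0,"az": 40},
    {"fingers": 130,"x": -0.05,"y": -0.05,"z": 0,"ax": 0,"ay": 0,"az": 50}
  ]
}}

```text
time: 13.65
tcp_pos: [0.5069, 0.0181, 0.2082]
ee_rot: [[-0.477, 0.772, 0.42], [0.837, 0.545, -0.051], [-0.268, 0.327, -0.906]]
ft_force: [-0.4, -0.8, -0.3]
opening: 0.046
finger_force: 0.0
```

```bash
cat >> h.py <<'E'
def hn(y=.002,z=.1,x=PY):
    o=ctrl.observe();print(round(o['time'],2),'tcp in hub',(gapf(o['tcp_pos'])+[0,.075,0]).round(4),'F panel',(np.c_[PX,PY,PZ].T@o['ft_force']).round(2),'q',np.round(o['qpos'],1),o['opening'])
    to(HUB+PY*y+PZ*z,x,z=-PZ)
E
python3 -c "from h import *;hn()"
```

```text
13.65 tcp in hub [-0.0441  0.0397  0.129 ] F panel [-0.42 -0.82 -0.16] q [ -5.3  -3.2 113.6  -1.   44.6 -37.1] 0.04599201235790798
shift [-0.0572  0.0099  0.0289] rotvec [ 3.000e-02 -1.000e-01  3.961e+01]
```

{"op": "send_rows", "data": {
  "increments": [
    {"fingers": 130,"x": -0.014,"y": 0.002,"z": 0.007,"ax": 0,"ay": 0,"az": 10},
    {"fingers": 130,"x": -0.028,"y": 0.005,"z": 0.014,"ax": 0,"ay": 0,"az": 20},
    {"fingers": 130,"x": -0.042,"y": 0.007,"z": 0.021,"ax": 0,"ay": 0,"az": 30},
    {"fingers": 130,"x": -0.057,"y": 0.01,"z": 0.029,"ax": 0,"ay": 0,"az": 39.6},
    {"fingers": 130,"x": -0.057,"y": 0.01,"z": 0.029,"ax": 0,"ay": 0,"az": 39.6}
  ]
}}

```text
time: 14.28
tcp_pos: [0.5545, -0.0257, 0.2003]
ee_rot: [[0.119, 0.9, 0.419], [0.993, -0.107, -0.052], [-0.002, 0.422, -0.906]]
ft_force: [0.3, -0.3, 0.3]
opening: 0.0459
finger_force: 0.0
```

```bash
python3 -c "from h import *;hn(z=.019)"
```

```text
14.28 tcp in hub [0.0003 0.0023 0.0995] F panel [ 0.41 -0.27  0.12] q [-11.    1.5 110.3   2.5  43.3  -5.7] 0.04590889496120872
shift [-0.0004 -0.0003  0.0805] rotvec [-0.01 -0.08  0.39]
```

{"op": "send_rows", "data": {
  "increments": [
    {"fingers": 130,"x": 0,"y": 0,"z": 0.03,"ax": 0,"ay": 0,"az": 0.4},
    {"fingers": 130,"x": 0,"y": 0,"z": 0.06,"ax": 0,"ay": 0,"az": 0.4},
    {"fingers": 130,"x": 0,"y": 0,"z": 0.08,"ax": 0,"ay": 0,"az": 0.4},
    {"fingers": 130,"x": 0,"y": 0,"z": 0.08,"ax": 0,"ay": 0,"az": 0.4}
  ],
  "squeeze": 30
}}

```text
time: 14.78
tcp_pos: [0.5861, -0.0284, 0.1266]
ee_rot: [[0.123, 0.901, 0.417], [0.992, -0.112, -0.05], [0.002, 0.42, -0.908]]
ft_force: [0.6, 0.1, 0.2]
opening: 0.0457
finger_force: 0.0
```

{"op": "send_rows", "data": {
  "increments": [
    {"fingers": 255,"x": 0,"y": 0,"z": 0,"ax": 0,"ay": 0,"az": 0},
    {"fingers": 255,"x": 0,"y": 0,"z": 0,"ax": 0,"ay": 0,"az": 0},
    {"fingers": 255,"x": 0,"y": 0,"z": 0,"ax": 0,"ay": 0,"az": 0},
    {"fingers": 255,"x": 0,"y": 0,"z": 0,"ax": 0,"ay": 0,"az": 0}
  ]
}}

```text
time: 15.28
tcp_pos: [0.5877, -0.029, 0.1295]
ee_rot: [[0.125, 0.898, 0.422], [0.992, -0.114, -0.051], [0.002, 0.425, -0.905]]
ft_force: [-2.3, 0.6, 3.4]
opening: 0.0159
finger_force: 30.0
```

```bash
python3 -c "from h import *;hn(z=.019)"
```

```text
15.28 tcp in hub [0.0006 0.0032 0.0212] F panel [-0.71  0.29  4.09] q [-10.6   8.6 113.8   2.9  32.5  -5.5] 0.015860168127230425
shift [-0.0012 -0.0006  0.0022] rotvec [ 0.15 -0.11 -0.04]
```

{"op": "send_rows", "data": {
  "increments": [
    {"fingers": 255,"x": 0,"y": 0,"z": 0,"ax": 0,"ay": 0,"az": 8},
    {"fingers": 255,"x": 0,"y": 0,"z": 0,"ax": 0,"ay": 0,"az": 16},
    {"fingers": 255,"x": 0,"y": 0,"z": 0,"ax": 0,"ay": 0,"az": 24},
    {"fingers": 255,"x": 0,"y": 0,"z": 0,"ax": 0,"ay": 0,"az": 32},
    {"fingers": 255,"x": 0,"y": 0,"z": 0,"ax": 0,"ay": 0,"az": 40}
  ]
}}

```text
time: 15.9
tcp_pos: [0.5872, -0.0295, 0.1292]
ee_rot: [[0.675, 0.606, 0.421], [0.685, -0.727, -0.052], [0.274, 0.324, -0.906]]
ft_force: [-2.2, -1.7, 3.4]
opening: 0.0178
finger_force: 30.5
```

```bash
python3 -c "
from h import *;hn(z=.019,x=PX);print(ctrl.observe()['torque'],ctrl.observe()['finger_force'])"
```

```text
15.9 tcp in hub [0.0001 0.0026 0.0211] F panel [-0.33 -1.97  3.89] q [-10.7   8.6 113.8   2.8  32.6  34.7] 0.017848243145514246
shift [-0.0005  0.0003  0.0021] rotvec [-0.   -0.1  49.84]
[-0.46348539  0.47267183  0.32916862] 30.48454019241035
```

{"op": "send_rows", "data": {
  "increments": [
    {"fingers": 255,"x": 0,"y": 0,"z": 0,"ax": 0,"ay": 0,"az": 8},
    {"fingers": 255,"x": 0,"y": 0,"z": 0,"ax": 0,"ay": 0,"az": 16},
    {"fingers": 255,"x": 0,"y": 0,"z": 0,"ax": 0,"ay": 0,"az": 24},
    {"fingers": 255,"x": 0,"y": 0,"z": 0,"ax": 0,"ay": 0,"az": 32},
    {"fingers": 255,"x": 0,"y": 0,"z": 0,"ax": 0,"ay": 0,"az": 40}
  ],
  "squeeze": 50
}}

```text
time: 16.52
tcp_pos: [0.5876, -0.0289, 0.1294]
ee_rot: [[0.906, 0.028, 0.422], [0.055, -0.997, -0.051], [0.419, 0.07, -0.905]]
ft_force: [-2.4, 1.0, 3.3]
opening: 0.0157
finger_force: 49.1
```

{"op": "send_rows", "data": {
  "increments": [
    {"fingers": 255,"x": 0,"y": 0,"z": 0,"ax": 0,"ay": 0,"az": 6},
    {"fingers": 255,"x": 0,"y": 0,"z": 0,"ax": 0,"ay": 0,"az": 10},
    {"fingers": 255,"x": 0,"y": 0,"z": 0,"ax": 0,"ay": 0,"az": 11},
    {"fingers": 255,"x": 0,"y": 0,"z": 0,"ax": 0,"ay": 0,"az": 11}
  ]
}}

```text
time: 17.02
tcp_pos: [0.5876, -0.0288, 0.1293]
ee_rot: [[0.896, -0.14, 0.421], [-0.131, -0.99, -0.051], [0.424, -0.009, -0.905]]
ft_force: [-2.6, 1.6, 5.1]
opening: 0.0159
finger_force: 49.1
```

```bash
python3 -c "
from h import *;hn(z=.019,x=PX);print(ctrl.observe()['torque'],ctrl.observe()['finger_force'])"
```

```text
17.02 tcp in hub [0.0004 0.0033 0.0211] F panel [-0.37  1.31  5.75] q [-10.6   8.6 113.8   2.9  32.6  85.4] 0.015906073400737415
shift [-0.0004  0.0013  0.0021] rotvec [-0.12 -0.12 -1.02]
[0.25104404 0.27818928 0.06373655] 49.05443072319031
```

Handle is at its stop. I release it and back off along the tool axis.

{"op": "send_rows", "data": {
  "increments": [
    {"fingers": 150,"x": 0,"y": 0,"z": 0,"ax": 0,"ay": 0,"az": 0},
    {"fingers": 150,"x": 0,"y": 0,"z": 0,"ax": 0,"ay": 0,"az": 0},
    {"fingers": 150,"x": 0,"y": 0,"z": 0,"ax": 0,"ay": 0,"az": 0},
    {"fingers": 150,"x": 0,"y": 0,"z": -0.02,"ax": 0,"ay": 0,"az": 0},
    {"fingers": 150,"x": 0,"y": 0,"z": -0.05,"ax": 0,"ay": 0,"az": 0}
  ]
}}

```text
time: 17.65
tcp_pos: [0.5654, -0.0263, 0.1729]
ee_rot: [[0.898, -0.141, 0.417], [-0.132, -0.99, -0.051], [0.42, -0.01, -0.907]]
ft_force: [-0.3, -0.3, -0.4]
opening: 0.0385
finger_force: 0.0
```

{"op": "send_rows", "data": {
  "increments": [
    {"fingers": 150,"x": 0,"y": 0,"z": -0.05,"ax": 0,"ay": 0,"az": 0},
    {"fingers": 150,"x": -0.04,"y": 0,"z": -0.09,"ax": 0,"ay": 0,"az": 0},
    {"fingers": 150,"x": -0.08,"y": 0,"z": -0.1,"ax": 0,"ay": 0,"az": 0},
    {"fingers": 150,"x": -0.08,"y": 0,"z": -0.1,"ax": 0,"ay": 0,"az": 0}
  ]
}}

```text
time: 18.15
tcp_pos: [0.4494, -0.0101, 0.2297]
ee_rot: [[0.897, -0.141, 0.419], [-0.132, -0.99, -0.051], [0.422, -0.009, -0.907]]
ft_force: [0.2, 0.2, 0.1]
opening: 0.0386
finger_force: 0.0
```

Run:
```python
from h import *
hn();R=np.c_[PX,PY,PZ]
for n in ('top','side'):
  a=ctrl.camera(n)
  for l in ['wedge','catch_post']:
    for r in ctrl.spot_point(a,l)[:2]:print(n,l,round(r['score'],2),gapf(w(a,r['xyz'])).round(4))
  u0,v0=px(a,GAP);vv,uu=np.mgrid[v0-40:v0+40,u0-50:u0+50];d=a['depth'][vv,uu]
  c=np.stack([(uu-a['cx'])/a['fx']*d,(vv-a['cy'])/a['fy']*d,d],-1).reshape(-1,3)
  G=(c@np.array(a['rotation']).T+a['origin']-GAP)@R
  m=(G[:,2]>.043)&(G[:,2]<.058)&(np.hypot(G[:,0],G[:,1]+.075)<.05);print('bar',cv2.minAreaRect(G[m][:,:2].astype(np.float32)))
cr=a['frame'][v0-50:v0+50,u0-65:u0+65]; cv2.imwrite('pics/c3.png',cv2.resize(cr,None,fx=5,fy=5,interpolation=cv2.INTER_CUBIC)[:,:,::-1])
```

```text
18.15 tcp in hub [-0.0836  0.0046  0.1711] F panel [ 0.19  0.25 -0.02] q [-12.1 -10.2 116.    2.9  49.3  84.7] 0.0385798536200128
shift [0.0836 0.0012 0.071 ] rotvec [-1.300e-01 -6.000e-02 -9.104e+01]
top wedge 0.81 [-0.2644 -0.5459  0.0018]
top wedge 0.72 [-0.0164  0.015   0.0018]
top catch_post 0.38 [-0.3118  0.1991  0.0256]
bar ((-0.0003923773765563965, -0.07505510747432709), (0.07543399184942245, 0.01587349735200405), 0.4968750774860382)
side wedge 0.81 [-0.2662 -0.5443 -0.0032]
side wedge 0.63 [-0.02    0.0163  0.0022]
bar ((0.0005630627274513245, -0.07512538880109787), (0.07457301765680313, 0.01900622807443142), 3.571556329727173)
```

View pics/c3.png

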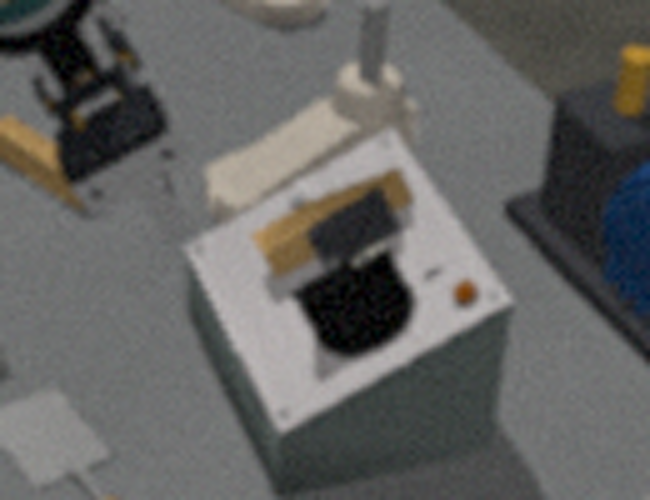

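The handle bar now lies up the slope with its stripe at (375,250). The wedge is still in the gap at (320,220), and the arm is clear. Handing in.

```bash
python3 -c "
from bench import ctrl;print(ctrl.close_job())"
```

```text
the job is handed in; nothing more can be done
None
```

I handed the job in at about 18 s: the wedge, let go, sits in the gap with the catch held back, the handle rests on, and the arm is clear of everything; no verdict came back.

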